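Set the filter turret and open the lamp shutter

TASK

With the fingertips, push the upright tabs of the filter turret to step it round until the square window is lined up with the fixed white arrow on the turret's base. Only then push the tab on the lamp shutter box away from the robot as far as it goes, so the shutter is fully open; it must not be opened while another window is at the arrow. Pick nothing up and leave the loose things on the table where they are; finish with the hand clear.

Things in the scene. Friction and masses are not known exactly. Their poses are not given: they have to be found in the camera images.
- turret_base: fixed round black base of the filter turret: aluminium foot 236 mm across, deck 50 mm above the table. Origin on the turret's axis at table height, z up. A nose 34 mm wide reaches 150 mm out from the axis along the base's -x and carries the white arrow. Yaw varies.
- arrow_tip (a point): tip of the fixed white arrow, 52 mm above the table, 114 mm from the turret's axis along the base's -x; the arrow is 36 mm long, 29 mm wide at its tail and points at the axis
- turret (a joint): turret rotation in rad, counter-clockwise positive from above; 0 or a multiple of 2 pi = square window exactly at the arrow. Turns endlessly both ways, no click stops, friction holds it (0.15 N m, under 2 N at a tab). The aluminium disc is 150 mm across, top 68 mm above the table, low steel hub to 79 mm.
- square_window (a point): centre of the square window on the disc, 48 mm from the axis, 70 mm above the table. The five windows, 72 degrees apart, are counter-clockwise from above: square (29 mm, black), large round (30 mm), narrow radial slot (30 x 8 mm), small round (13 mm), round blank metal plug
- square_tab (a point): middle of the top edge of the tab beyond the square window, 86 mm from the axis, 100 mm above the table. Each window has such a tab at its own angle (five, 72 degrees apart): upright aluminium plate edge-on to the axis, 69 to 103 mm from the axis, 6 mm thick, 58 to 100 mm above the table. Fingers fit between tabs above the deck; any tab may be pushed, sideways
- arrow_line (a point): fixed point 48 mm from the axis in the arrow's direction, 70 mm above the table: where the square window's centre must come
- shutter_box: fixed grey box with dark fins, 150 (x) x 90 (y) x 55 mm, on top a slide between two black rails (61 mm high). Stands left or right of the turret; the grey box on the other side has a black round knob (78 mm high) and no slide: leave it. Origin under its centre; its +x, within 0.35 rad of straight away from the robot, is the opening direction
- shutter (a joint): travel of the shutter slide in m along the box's +x: 0 shut, 0.040 fully open at its stop; starts shut or up to 6 mm ajar; stays where left (friction about 1.5 N)
- shutter_tab (a point): middle of the top edge of the slide's upright aluminium tab, 98 mm above the table; tab 7 mm thick along the box's x, 32 mm wide along y, stands 43 mm up from the box's top; when shut it is 22 mm on the robot's side of the box's centre
- objective_a: loose black objective lens standing on end, 34 mm wide, 50 mm tall; origin at mid underside
- objective_b: loose steel objective lens standing on end, 38 mm wide, 62 mm tall; origin at mid underside
- oil_vial: loose small amber vial with black cap, 28 mm wide, 55 mm tall; origin at mid underside
- spare_mount: loose black ring lying flat, 32 mm wide, 10 mm tall; origin at mid underside
- post: loose steel rod lying down, 13 mm thick, 60 mm long; origin at the middle of its underside as it lies at the start
- tweezers: loose steel tweezers lying flat, 100 mm long, 9 mm high; origin at mid underside
- dish: loose small white dish, 54 mm wide, 12 mm tall; origin at mid underside
There are look-alikes about, which are no part of the job. What is shaped like the shutter_box but turquoise is not meant.

How it is judged:
By the outcome, as a careful person would: the job done as asked, in the order asked, and still so for the second after the job is handed in, with the robot touching nothing.
It also fails if it takes over 67 s, if anything falls off the work surface, if the arm or the gripper's body presses on something with over 40 N, if the wrist force passes 120 N, or if a joint passes its speed limit or range.

ROBOT

A 6-joint arm with a two-finger parallel gripper is mounted at the origin on the work surface. World frame = base frame: x ahead of the robot, y to its left, z up, the work surface at z = 0. Lengths are in mm, angles in rad, forces in N, time in s.
With the tool pointing down it reaches from about 375 to 975 mm from the base axis. Payload 3.8 kg.
Tool frame: the origin (TCP) lies midway between the tips of the shut fingers; the grasp point (between the pads) lies 19 mm behind it; z points along the fingers, y is the line along which they close (so a half turn about z gives the same grasp; the last joint's range is limited). The gripper opens to 88 mm and grips with 3 to 60 N. Pads are 18 mm wide; open, the fingers measure 123 mm over their backs; the gripper's body (75 mm by 187 mm) begins 45 mm behind the grasp point.
Start: joints at [-1.189, 0.264, 1.604, -0, 1.274, -0.037], TCP at [274.493, -616.662, 238.706] pointing down, gripper open.
Joint ranges: [-2.63, 2.63], [-0.94, 2.18], [0.31, 2.57], [-1.31, 4.45], [0, 2.66], [-2.55, 2.55]. Speed limits (rad/s): [2.57, 2.57, 3.14, 3.14, 3.14, 3.14].

INTERFACE

Orientations are given as a unit quaternion [x, y, z, w].
In Python, from workcell import robot gives the robot as it stands.
- The arm moves only by the tool step_arm, never from a script. Its argument "rows" is one flat list of numbers, 7 for each row, row after row: the shift along the tool's x, y, z in mm, then the turn, a rotation vector about the tool's x, y, z in degrees, then the gripper's target within -1 to 1 (shut at 1, half-way at 0, fully open at -1). A call has 1 to 5 rows; each row shifts and turns the commanded pose from where the row before left it, along the tool's axes as they then stand; what a row does not reach is not made up. A row lasts 1/12 s, in which the tool goes at most 41.7 mm and 7.16 degrees, less where a joint would pass 70% of its speed; a pose out of reach is approached as far as the arm can. A call is refused whole if a number of a shift passes 41.7 or a number of a turn 7.16, either way. A call with a gripper value outside its range is refused whole. The fingers move at their own pace and stop on an object; "force" is the grip in N (left out, the last holds). Time passes only in rows, so rows that do not move let the fingers close. It gives the time, the measured TCP pose, the force, the opening and the grip force at its end, in the units of the state.
- robot.observe(): the state, without advancing time (a new reading comes with each control period).
- robot.get_image(name): name is "scene" or "top" or "wrist"; returns a dict with "image" (400x640x3 uint8, red, green, blue), "z_map" (400x640 float32, mm along the optical axis (not along the pixel's ray), 0 where there is no reading), "fx", "fy", "cx", "cy" (pixels), "dist_coeffs" ([k1, k2, p1, p2, k3] as OpenCV has them; the pictures are not rectified), "extrinsics" (4x4, takes a point from world to camera coordinates). Camera axes: x right, y up, looking along -z (the intrinsics and any distortion apply to the point x, -y, -z); pixel columns grow to the right and rows downward; lengths in mm; the calibration is good to about 2 mm. A picture is of the moment at which its call begins.
- robot.finish_job(): hands the job in; it is judged then, once.
The state is a dict: "clock": time; "qpos": joint angles; "joint_vel": joint speeds; "joint_efforts": joint torques, N m; "position": TCP position; "eef_rot": TCP orientation; "wrist_force": force on the tool from outside, world axes, zero at the start; "ft_torque": the same for the moment, N m; "width": finger opening in mm; "gripper_force": force on a finger pad.
Only numpy, scipy, OpenCV 4.12 (cv2) and the standard library are available. Lean on these libraries where they do the work, as an engineer would, in place of code of your own. Each camera call takes 0.05 s, during which the arm holds its last target. There are 200 camera calls.

## Working session

There is one attempt and no reset: what is moved stays moved. The work goes in short steps, Python scripts to look and compute and a tool call to move; the robot and the scene stay as the last step left them, time stands still between calls to the robot, and variables do not carry over. Pictures are saved under pics/ and viewed, at most 10 in all, crops included, and the job is handed in when it is done.

Besides the shell and the picture viewer there is one more tool, called after "Emit:" as name(argument=value, ...) on one line, values as JSON. step_arm: Moves the arm, as the interface text tells. Its arguments: {"type":"object","properties":{"rows":{"type":"array"},"force":{"type":"number"}},"required":["rows"]}

```bash
mkdir -p pics; cat > h.py <<'E'
import numpy as np, cv2
from workcell import robot
def grab(n,f=None):
    d=robot.get_image(n)
    if f: cv2.imwrite('pics/'+f,cv2.cvtColor(np.asarray(d['image']),cv2.COLOR_RGB2BGR))
    return d
def K(d): return np.array([[d['fx'],0,d['cx']],[0,d['fy'],d['cy']],[0,0,1.]])
def ray(d,uv):
    p=cv2.undistortPoints(np.array(uv,float).reshape(-1,1,2),K(d),np.array(d['dist_coeffs'],float)).reshape(-1,2)
    E=np.array(d['extrinsics']);R=E[:3,:3];c=-R.T@E[:3,3]
    r=np.c_[p[:,0],-p[:,1],-np.ones(len(p))]@R
    return c,r
def atz(d,uv,z):   # pixel -> world on plane z
    c,r=ray(d,uv); return c+r*((z-c[2])/r[:,2])[:,None]
def bydepth(d,uv):
    c,r=ray(d,uv); z=np.array([d['z_map'][int(v),int(u)] for u,v in uv]); return c+r*z[:,None]
def proj(d,P):
    E=np.array(d['extrinsics']);q=np.atleast_2d(P)@E[:3,:3].T+E[:3,3]; q=q*[1,-1,-1]
    return cv2.projectPoints(q,np.zeros(3),np.zeros(3),K(d),np.array(d['dist_coeffs'],float))[0].reshape(-1,2)
E
python3 - <<'E'
from h import *
for n in('top','scene'):
    d=grab(n,n+'0.png'); E=np.array(d['extrinsics']);print(n,-E[:3,:3].T@E[:3,3],d['fx'])
o=robot.observe();print(o['position'],o['eef_rot'],o['clock'],o['width'])
E
```

```text
top [ 388.11941489  -73.89805842 1489.20942924] 479.90533843723864
scene [914.97851777 462.0533541  672.15769268] 360.92037100731767
[ 274.26183968 -616.08685282  237.5367175 ] [ 9.78151798e-01  2.07889565e-01 -1.80213351e-04 -9.77799906e-04] 0.1 88.18823821533998
```

View pics/top0.png

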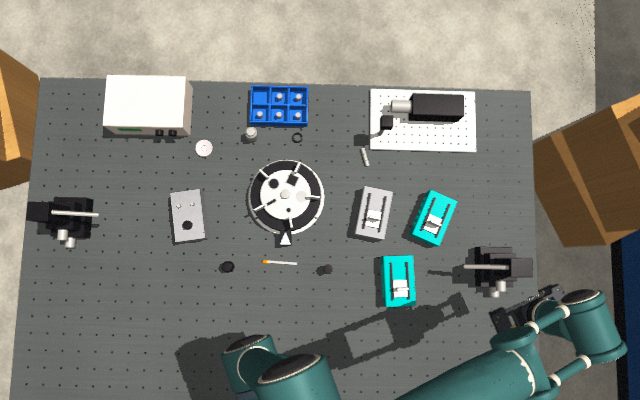

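View pics/scene0.png

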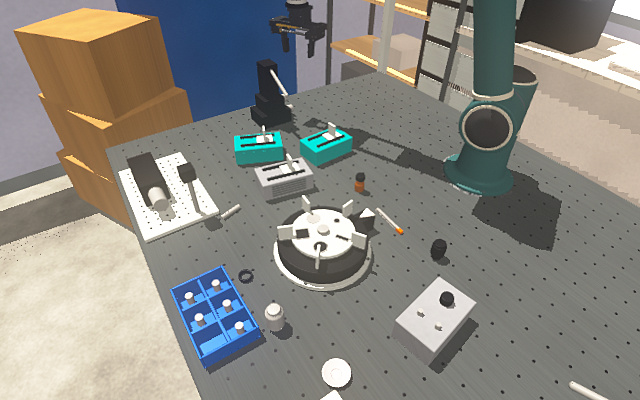

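```bash
python3 - <<'E'
from h import *
d=grab('top'); im=cv2.cvtColor(d['image'],cv2.COLOR_RGB2BGR)
cv2.imwrite('pics/c0.png',cv2.resize(im[150:250,240:400],None,fx=5,fy=5,interpolation=cv2.INTER_CUBIC))
# white disc / foot estimates, depth by pixel
for uv in [(286,196),(286,240),(374,214),(372,218),(374,190)]: print(uv,bydepth(d,[uv]).round(1))
E
```

```text
(286, 196) [[575.5 -12.5  76.4]]
(286, 240) [[446.1 -15.7  59. ]]
(374, 214) [[ 529.4 -276.5   63.7]]
(372, 218) [[ 514.6 -266.5   92.9]]
(374, 190) [[ 603.7 -277.6   52.3]]
```

View pics/c0.png

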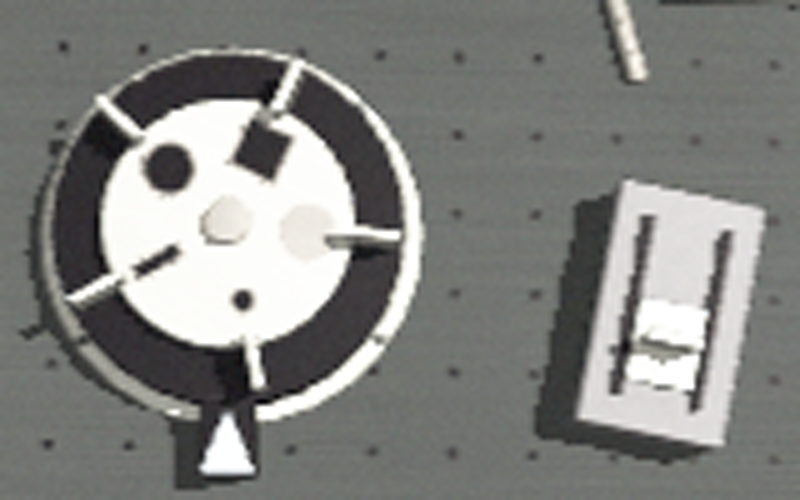

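```bash
cat >> h.py <<'E'
from scipy.optimize import least_squares
def full(p,x0=240,y0=150,s=5): p=np.array(p,float); return (p+.5)/s-.5+[x0,y0]
def fitturret(W,idx):
    # W world xy of windows at r=48, idx 0..4 ccw
    f=lambda q:(q[:2]+48*np.c_[np.cos(q[2]+np.array(idx)*np.radians(72)),np.sin(q[2]+np.array(idx)*np.radians(72))]-W).ravel()
    best=min((least_squares(f,[*W.mean(0),a]) for a in np.arange(-3,3.2,.7)),key=lambda r:r.cost)
    return best.x,np.abs(best.fun).max()
E
python3 - <<'E'
from h import *
d=grab('top')
W=atz(d,full([(264,150),(168,168),(158,260),(243,300),(306,230)]),70)[:,:2]
q,e=fitturret(W,range(5));print('turret',q,e)
A=atz(d,full([(229,412),(228,474)]),52);print('arrow tip/tail',A.round(1))
v=A[0,:2]-q[:2];print('tip r',np.hypot(*v),'ang',np.arctan2(v[1],v[0]));v=A[1,:2]-A[0,:2];print('arrow len',np.hypot(*v),np.arctan2(v[1],v[0]))
B=atz(d,full([(624,180),(767,210),(722,445),(577,418)]),55);print('box',B.round(1),B.mean(0))
print([np.linalg.norm(B[i]-B[(i+1)%4]).round(1) for i in range(4)])
v=B[0]+B[1]-B[2]-B[3];print('box yaw',np.arctan2(v[1],v[0]))
print('tabtop',atz(d,full([(671,352)]),98))
T=atz(d,full([(285,90),(122,118),(95,287),(255,360),(365,236)]),100)[:,:2]-q[:2];print(np.hypot(*T.T),np.arctan2(T[:,1],T[:,0]))
E
```

```text
turret [ 5.82634998e+02 -9.55005986e+00 -4.08896860e-01] 1.2530789573609127
arrow tip/tail [[470.1 -12.9  52. ]
 [433.2 -13.4  52. ]]
tip r 112.54292645427412 ang -3.1118495181708252
arrow len 36.93576788960074 -3.1278984562149486
box [[ 616.  -248.    55. ]
 [ 599.8 -335.1   55. ]
 [ 457.1 -308.2   55. ]
 [ 471.2 -221.1   55. ]] [ 536.04139187 -278.09719867   55.        ]
[np.float64(88.6), np.float64(145.3), np.float64(88.3), np.float64(147.3)]
box yaw -0.18482589133855692
tabtop [[ 508.4313624 -271.137064    98.       ]]
[81.55373245 83.65586992 86.86708469 86.9898956  82.33346088] [-0.41118654  0.84411793  2.10858094 -2.91506576 -1.70113947]
```

```bash
cat >> h.py <<'E'
from scipy.spatial.transform import Rotation as Ro
C=np.array([582.6,-9.6])
def plan(wps,g=1):
    "wps: (x,y,z,yaw_deg of tool x), one per row, tool down; prints rows from the present pose in round numbers"
    o=robot.observe(); p=np.array(o['position']);R=Ro.from_quat(o['eef_rot']);out=[]
    for x,y,z,a in wps:
        s=np.round(R.inv().apply(np.array([x,y,z])-p),1)
        T=Ro.from_euler('z',a,degrees=True)*Ro.from_euler('x',180,degrees=True)
        w=np.round((R.inv()*T).as_rotvec(degrees=True),1)
        if abs(s).max()>41.7 or abs(w).max()>7.16: print('BIG',s,w)
        p=p+R.apply(s); R=R*Ro.from_rotvec(w,degrees=True); out.append([*s.tolist(),*w.tolist(),g])
    for i in range(0,len(out),5): print([v for r in out[i:i+5] for v in r])
    return p
def yaw(): return np.degrees(np.arctan2(*Ro.from_quat(robot.observe()['eef_rot']).apply([1,0,0])[[1,0]]))
E
python3 - <<'E'
from h import *
d=grab('top');P=[]
vv,uu=np.mgrid[0:400:2,0:640:2];uv=np.c_[uu.ravel(),vv.ravel()];P=bydepth(d,uv)
ok=np.array([d['z_map'][v,u]>0 for u,v in uv]);P=P[ok]
a,b=np.array([274.,-617]),np.array([627.,69]);t=(b-a)/np.linalg.norm(b-a)
q=P[:,:2]-a;s=q@t;l=abs(q@[-t[1],t[0]]);m=(s>-50)&(s<850)&(l<130)
for k in range(-50,850,100):
    mm=m&(s>=k)&(s<k+100);print(k,P[mm,2].max().round() if mm.any() else None)
y0=yaw();print(y0,robot.observe()['position'])
p=np.array(robot.observe()['position']);th=61
e=np.array([*(C+92*np.array([np.cos(np.radians(th)),np.sin(np.radians(th))])),230]);
plan([(*(p+(e-p)*k/20),y0+(th+90-y0)*k/20) for k in range(1,21)])
E
```

```text
-50 628.0
50 681.0
150 680.0
250 104.0
350 100.0
450 60.0
550 105.0
650 106.0
750 103.0
23.992946632066456 [ 274.36102713 -616.37048808  238.07070004]
[30.1, -24.2, 0.4, -0.1, -0.0, -6.4, 1, 32.6, -20.7, 0.4, 0.0, -0.0, -6.3, 1, 34.7, -17.0, 0.4, 0.0, 0.0, -6.4, 1, 36.3, -13.1, 0.4, 0.0, 0.0, -6.3, 1, 37.6, -9.0, 0.4, 0.0, 0.0, -6.4, 1]
[38.3, -4.7, 0.4, 0.0, 0.0, -6.3, 1, 38.7, -0.5, 0.4, 0.0, 0.0, -6.4, 1, 38.4, 3.8, 0.4, 0.0, 0.0, -6.3, 1, 37.8, 8.1, 0.4, 0.0, 0.0, -6.4, 1, 36.6, 12.1, 0.3, 0.0, 0.0, -6.3, 1]
[35.1, 16.1, 0.4, 0.0, 0.0, -6.4, 1, 33.1, 20.0, 0.4, 0.0, 0.0, -6.3, 1, 30.7, 23.4, 0.4, 0.0, 0.0, -6.4, 1, 27.9, 26.8, 0.4, 0.0, 0.0, -6.3, 1, 24.8, 29.6, 0.4, 0.0, 0.0, -6.4, 1]
[21.3, 32.2, 0.4, 0.0, 0.0, -6.3, 1, 17.7, 34.3, 0.4, -0.0, 0.0, -6.4, 1, 13.8, 36.1, 0.4, -0.0, 0.0, -6.3, 1, 9.6, 37.4, 0.4, -0.0, 0.0, -6.4, 1, 5.5, 38.3, 0.4, -0.0, 0.0, -6.3, 1]
```

```bash
python3 - <<'E'
from h import *
d=grab('top')
for uv in [(480,267),(500,265),(520,268),(495,255),(500,290),(462,266)]: print(uv,bydepth(d,[uv]).round())
E
```

```text
(480, 267) [[ 379. -555.  172.]]
(500, 265) [[ 386. -602.  193.]]
(520, 268) [[ 379. -645.  221.]]
(495, 255) [[ 414. -625.  102.]]
(500, 290) [[ 313. -643.   88.]]
(462, 266) [[ 380. -563.   -6.]]
```

Emit:
step_arm(rows=[30.1, -24.2, -10, 0, 0, -6.4, 1, 32.6, -20.7, -10, 0, 0, -6.3, 1, 34.7, -17, -10, 0, 0, -6.4, 1, 36.3, -13.1, 0, 0, 0, -6.3, 1, 37.6, -9, 0, 0, 0, -6.4, 1])

```text
clock: 0.72
position: [363.4, -443.8, 269.8]
eef_rot: [0.883, 0.47, 0.0, 0.001]
wrist_force: [0.8, -0.6, -0.3]
width: 56.6
gripper_force: 0.0
```

Emit:
step_arm(rows=[38.3, -4.7, 0.4, 0, 0, -6.3, 1, 38.7, -0.5, 0.4, 0, 0, -6.4, 1, 38.4, 3.8, 0.4, 0, 0, -6.3, 1, 37.8, 8.1, 0.4, 0, 0, -6.4, 1, 36.6, 12.1, 0.3, 0, 0, -6.3, 1])

```text
clock: 1.13
position: [451.3, -271.3, 267.0]
eef_rot: [0.721, 0.693, 0.0, 0.0]
wrist_force: [0.5, 0.3, 1.5]
width: 23.6
gripper_force: 0.0
```

Emit:
step_arm(rows=[35.1, 16.1, 5, 0, 0, -6.4, 1, 33.1, 20, 5, 0, 0, -6.3, 1, 30.7, 23.4, 5, 0, 0, -6.4, 1, 27.9, 26.8, 5, 0, 0, -6.3, 1, 24.8, 29.6, 5, 0, 0, -6.4, 1])

```text
clock: 1.55
position: [539.7, -99.4, 241.9]
eef_rot: [0.503, 0.864, 0.0, 0.0]
wrist_force: [0.3, 0.1, 0.8]
width: 0.5
gripper_force: 0.0
```

Emit:
step_arm(rows=[21.3, 32.2, 5, 0, 0, -6.3, 1, 17.7, 34.3, 5, 0, 0, -6.4, 1, 13.8, 36.1, 5, 0, 0, -6.3, 1, 9.6, 37.4, 5, 0, 0, -6.4, 1, 5.5, 38.3, 5, 0, 0, -6.3, 1])

```text
clock: 1.97
position: [627.9, 72.6, 216.7]
eef_rot: [0.248, 0.969, 0.0, 0.0]
wrist_force: [0.2, -1.0, 0.6]
width: 0.3
gripper_force: 0.0
```

```bash
cat >> h.py <<'E'
def tp(phi,off,r=90,z=78):
    a=np.radians(phi);u=np.array([np.cos(a),np.sin(a)]);return (*(C+r*u+off*np.array([-u[1],u[0]])),z,phi+90)
E
python3 - <<'E'
from h import *
print(yaw())
w=[tp(61,2,92,190),tp(59,6,90,160),tp(57,10,90,130),tp(56,12,90,104),tp(56,12,90,80)]
plan(w+[tp(56-7*k,12) for k in range(1,23)])
E
```

```text
151.3249739877073
[1.8, -1.8, 26.7, 0.0, 0.0, 0.3, 1, 0.9, -1.8, 30.0, 0.0, 0.0, 2.0, 1, 0.8, 0.2, 30.0, 0.0, 0.0, 2.0, 1, 0.5, 0.2, 26.0, 0.0, 0.0, 1.0, 1, -0.0, 0.0, 24.0, 0.0, 0.0, 0.0, 1]
[-11.1, 0.8, 2.0, 0.0, 0.0, 7.0, 1, -11.0, 0.8, -0.0, 0.0, 0.0, 7.0, 1, -11.1, 0.8, -0.0, 0.0, 0.0, 7.0, 1, -11.1, 0.8, -0.0, 0.0, 0.0, 7.0, 1, -11.0, 0.8, -0.0, 0.0, 0.0, 7.0, 1]
[-11.1, 0.8, -0.0, 0.0, 0.0, 7.0, 1, -11.0, 0.7, -0.0, 0.0, 0.0, 7.0, 1, -11.1, 0.8, -0.0, 0.0, 0.0, 7.0, 1, -11.1, 0.8, -0.0, 0.0, 0.0, 7.0, 1, -11.0, 0.8, -0.0, 0.0, 0.0, 7.0, 1]
[-11.1, 0.8, -0.0, 0.0, -0.0, 7.0, 1, -11.0, 0.8, -0.0, 0.0, -0.0, 7.0, 1, -11.1, 0.8, -0.0, 0.0, -0.0, 7.0, 1, -11.1, 0.7, -0.0, 0.0, -0.0, 7.0, 1, -11.0, 0.8, -0.0, 0.0, -0.0, 7.0, 1]
[-11.1, 0.8, -0.0, 0.0, -0.0, 7.0, 1, -11.0, 0.8, -0.0, 0.0, -0.0, 7.0, 1, -11.1, 0.8, -0.0, 0.0, -0.0, 7.0, 1, -11.0, 0.8, -0.0, 0.0, -0.0, 7.0, 1, -11.1, 0.8, -0.0, 0.0, -0.0, 7.0, 1]
[-11.1, 0.7, -0.0, 0.0, -0.0, 7.0, 1, -11.0, 0.8, -0.0, 0.0, -0.0, 7.0, 1]
```

Emit:
step_arm(rows=[1.8, -1.8, 26.7, 0, 0, 0.3, 1, 0.9, -1.8, 30, 0, 0, 2, 1, 0.8, 0.2, 30, 0, 0, 2, 1, 0.5, 0.2, 26, 0, 0, 1, 1, 0, 0, 24, 0, 0, 0, 1])

```text
clock: 2.38
position: [621.5, 70.1, 78.2]
eef_rot: [0.295, 0.955, -0.0, -0.001]
wrist_force: [-0.2, -0.3, -0.4]
width: 0.3
gripper_force: 0.0
```

Emit:
step_arm(rows=[-11.1, 0.8, 2, 0, 0, 7, 1, -11, 0.8, 0, 0, 0, 7, 1, -11.1, 0.8, 0, 0, 0, 7, 1, -11.1, 0.8, 0, 0, 0, 7, 1, -11, 0.8, 0, 0, 0, 7, 1])

```text
clock: 2.8
position: [660.5, 32.2, 76.9]
eef_rot: [0.571, 0.821, -0.001, -0.002]
wrist_force: [-3.3, 2.1, -1.5]
width: 0.5
gripper_force: 1.2
```

Emit:
step_arm(rows=[-11.1, 0.8, 0, 0, 0, 7, 1, -11, 0.7, 0, 0, 0, 7, 1, -11.1, 0.8, 0, 0, 0, 7, 1, -11.1, 0.8, 0, 0, 0, 7, 1, -11, 0.8, 0, 0, 0, 7, 1])

```text
clock: 3.22
position: [671.2, -21.5, 77.4]
eef_rot: [0.792, 0.611, -0.0, -0.001]
wrist_force: [-0.8, 2.5, -0.3]
width: 0.7
gripper_force: 1.1
```

Emit:
step_arm(rows=[-11.1, 0.8, 0, 0, 0, 7, 1, -11, 0.8, 0, 0, 0, 7, 1, -11.1, 0.8, 0, 0, 0, 7, 1, -11.1, 0.7, 0, 0, 0, 7, 1, -11, 0.8, 0, 0, 0, 7, 1])

```text
clock: 3.63
position: [649.3, -71.4, 77.8]
eef_rot: [0.939, 0.345, 0.0, -0.001]
wrist_force: [0.5, 2.6, -0.3]
width: 0.5
gripper_force: 1.1
```

Emit:
step_arm(rows=[-11.1, 0.8, 0, 0, 0, 7, 1, -11, 0.8, 0, 0, 0, 7, 1, -11.1, 0.8, 0, 0, 0, 7, 1, -11, 0.8, 0, 0, 0, 7, 1, -8, 0.4, 0, 0, 0, 5, 1])

```text
clock: 4.05
position: [605.4, -99.0, 78.2]
eef_rot: [0.998, 0.064, 0.001, 0.0]
wrist_force: [0.7, 0.1, -0.8]
width: 0.4
gripper_force: 1.1
```

```bash
python3 - <<'E'
from h import *
d=grab('top','t1.png');o=robot.observe();print(o['position'],yaw(),o['wrist_force'],tp(-82,12))
im=cv2.imread('pics/t1.png');cv2.imwrite('pics/c1.png',cv2.resize(im[150:250,240:400],None,fx=5,fy=5,interpolation=cv2.INTER_CUBIC))
w=grab('wrist','w1.png')
E
```

```text
[603.86348284 -99.15856295  77.99226555] 7.1815069383054295 [-1.05298567 -1.04965072 -0.42641244] (np.float64(607.0087959113047), np.float64(-97.05404897522054), 78, 8)
```

View pics/c1.png

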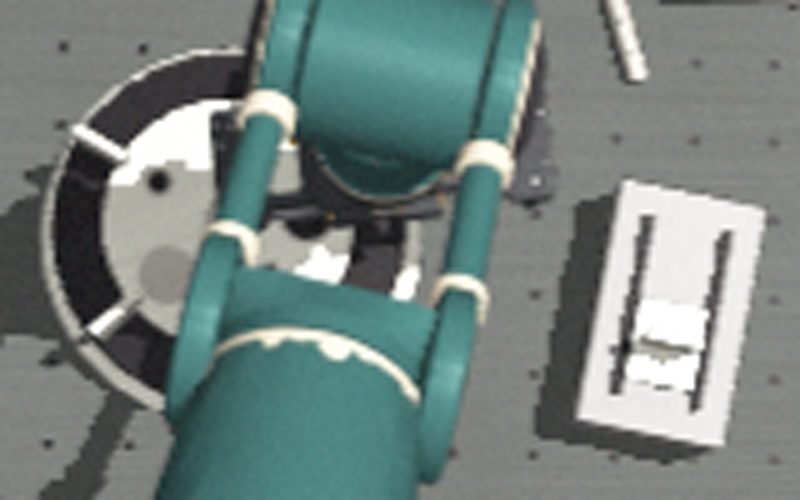

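View pics/w1.png

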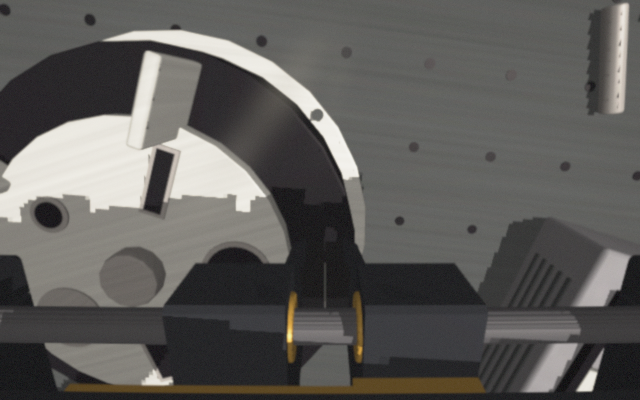

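Top view: small hole at crop (158,181), plug (162,275); the wrist view shows small hole (48,214), slot (161,182).

```bash
python3 - <<'E'
from h import *
d=grab('top');w=grab('wrist')
W=atz(d,full([(158,181),(162,275)]),70)[:,:2]
V=atz(w,[(48,214),(161,182)],70)[:,:2]
for n,P,i in(('top',W,[3,4]),('wrist',V,[3,2])):
    q=P-C; print(n,P.round(1),np.hypot(*q.T).round(1),'square ang',(np.degrees(np.arctan2(q[:,1],q[:,0]))-72*np.array(i))%360)
print('hub wrist',atz(w,[(133,274)],79),'hub top')
E
```

```text
top [[606.   32.9]
 [549.5  28.6]] [48.5 50.5] square ang [205.17179016 202.91298905]
wrist [[607.1  29.7]
 [629.6 -22.7]] [46.3 48.8] square ang [202.09999459 200.41214956]
hub wrist [[586.99413863 -13.99853397  79.        ]] hub top
```

```bash
python3 - <<'E'
from h import *
plan([tp(f,12) for f in(-88,-93,-97.5,-101,-103)])
print(tp(-103,12))
E
```

```text
[-7.7, -0.6, 0.2, -0.0, -0.0, 5.8, 1, -7.9, 0.7, 0.0, -0.0, -0.0, 5.0, 1, -7.1, 0.7, 0.0, -0.0, -0.0, 4.5, 1, -5.5, 0.6, 0.0, -0.0, -0.0, 3.5, 1, -3.1, 0.3, 0.0, -0.0, -0.0, 2.0, 1]
(np.float64(574.046845886475), np.float64(-99.99271848279756), 78, -13)
```

Then back off along +x, and rise out of the way (toward the shutter side) to look.

Emit:
step_arm(rows=[-7.7, -0.6, 0, 0, 0, 5.8, 1, -7.9, 0.7, 0, 0, 0, 5, 1, -7.1, 0.7, 0, 0, 0, 4.5, 1, -5.5, 0.6, 0, 0, 0, 3.5, 1, -3.1, 0.3, 0, 0, 0, 2, 1])

```text
clock: 4.67
position: [574.7, -100.1, 78.6]
eef_rot: [0.993, -0.114, 0.001, 0.0]
wrist_force: [1.1, -0.9, -0.4]
width: 0.3
gripper_force: 0.8
```

Emit:
step_arm(rows=[0, 0, 0, 0, 0, 0, 1, 8, 0, 0, 0, 0, 0, 1, 0, 0, -30, 0, 0, 0, 1, 0, 0, -40, 0, 0, 0, 1, 0, 35, -40, 0, 0, 0, 1])

```text
clock: 5.08
position: [577.1, -125.5, 180.8]
eef_rot: [0.994, -0.111, -0.0, -0.001]
wrist_force: [0.8, -0.7, 1.1]
width: 0.3
gripper_force: 0.0
```

Emit:
step_arm(rows=[0, 41, 0, 0, 0, 0, 1, 0, 41, 0, 0, 0, 0, 1, 0, 41, 0, 0, 0, 0, 1, 0, 41, 0, 0, 0, 0, 1, 0, 41, 0, 0, 0, 0, 1])

```text
clock: 5.5
position: [529.4, -330.0, 179.8]
eef_rot: [0.994, -0.113, 0.0, 0.0]
wrist_force: [1.0, -0.3, 0.2]
width: 0.4
gripper_force: 0.0
```

```bash
python3 - <<'E'
from h import *
d=grab('top','t2.png');o=robot.observe();print(o['clock'],o['position'],yaw())
im=cv2.imread('pics/t2.png');cv2.imwrite('pics/c2.png',cv2.resize(im[150:250,240:340],None,fx=6,fy=6,interpolation=cv2.INTER_CUBIC))
E
```

```text
5.55 [ 527.58362859 -337.45831844  179.91913623] -13.151122279049302
```

View pics/c2.png

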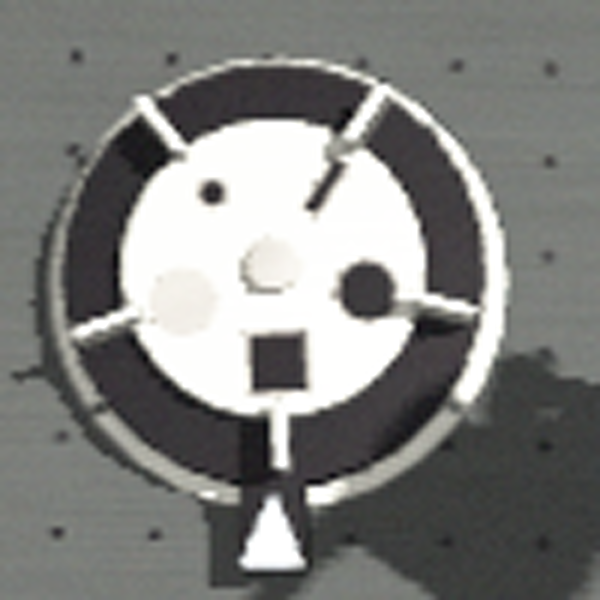

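```bash
cat > m.py <<'E'
from h import *
def blob(g,uv,r,dark,thr):
    s=6;x,y=int(round(uv[0])),int(round(uv[1]));p=cv2.resize(g[y-r:y+r+1,x-r:x+r+1],None,fx=s,fy=s,interpolation=cv2.INTER_CUBIC)
    m=((p<thr) if dark else (p>thr)).astype(np.uint8)
    n,l,st,c=cv2.connectedComponentsWithStats(m)
    k=min(range(1,n),key=lambda i:np.hypot(*(c[i]-s*(r+.5)))); return (c[k]+.5)/s-.5+[x-r,y-r],st[k,4]/s/s
def measure(guess,arrow):
    rs=[]
    for _ in range(3):
        d=grab('top');g=cv2.cvtColor(d['image'],cv2.COLOR_RGB2GRAY);b=[blob(g,u,7,True,150) for u in guess]
        W=atz(d,[x[0] for x in b],70)[:,:2];q,e=fitturret(W,[0,1,3])
        a,ar=blob(g,arrow,8,False,150);A=atz(d,[a],52)[0,:2]
        v=A-q[:2];sq=W[0]-q[:2]
        rs.append([*q[:2],np.degrees(q[2])%360,e,*A,ar,np.hypot(*v),np.degrees(np.arctan2(v[1],v[0]))%360])
        lat=np.degrees(np.arctan2(*(W[0]-C)[::-1]))%360,np.degrees(np.arctan2(*(A-C)[::-1]))%360
    print('C,sqang,res,arrowC,area,r,arrowang',np.mean(rs,0).round(2),'areas',[round(x[1],1) for x in b],'with C0',np.round(lat,2))
E
python3 - <<'E'
from m import *
measure(full([(278,361),(367,290),(212,192)],s=6),full([(272,545)],s=6)[:])
E
```

```text
Traceback (most recent call last):
  File "m.py", line 12, in measure
    a,ar=blob(g,arrow,8,False,150);A=atz(d,[a],52)[0,:2]
         ~~~~^^^^^^^^^^^^^^^^^^^^^
  File "m.py", line 3, in blob
    s=6;x,y=int(round(uv[0])),int(round(uv[1]));p=cv2.resize(g[y-r:y+r+1,x-r:x+r+1],None,fx=s,fy=s,interpolation=cv2.INTER_CUBIC)
                ~~~~~^^^^^^^
TypeError: type numpy.ndarray doesn't define __round__ method
```

```bash
python3 - <<'E'
from m import *
measure(full([(278,361),(367,290),(212,192)],s=6),full([(272,545)],s=6)[0])
E
```

```text
C,sqang,res,arrowC,area,r,arrowang [ 5.8222e+02 -9.3700e+00  1.8463e+02  4.2000e-01  4.4699e+02 -1.2200e+01
  7.9500e+01  1.3526e+02  1.8120e+02] areas [np.float64(86.4), np.float64(75.2), np.float64(12.2)] with C0 [184.25 181.09]
```

```bash
python3 - <<'E'
from m import *
d=grab('top');g=cv2.cvtColor(d['image'],cv2.COLOR_RGB2GRAY)
u0=full([(272,545)],s=6)[0]
for t in(170,190,210,230):
    for r in(6,7,8):
        u,a=blob(g,u0,r,False,t);A=atz(d,[u],52)[0,:2];v=A-[582.2,-9.4];print(t,r,u.round(2),a.round(1),np.hypot(*v).round(1),np.degrees(np.arctan2(v[1],v[0]))%360)
print(g[228:248,280:292])
E
```

```text
170 6 [284.93 239.97] 73.6 135.9 181.18363873311733
170 7 [284.93 239.79] 75.6 135.3 181.18199444600648
170 8 [284.93 239.79] 75.6 135.3 181.18211004700441
190 6 [284.94 239.98] 69.9 135.9 181.1923435425764
190 7 [284.94 239.81] 71.7 135.4 181.1934646307163
190 8 [284.94 239.83] 71.6 135.5 181.19308000081637
210 6 [284.94 239.94] 65.5 135.8 181.1925425114674
210 7 [284.94 239.79] 66.9 135.4 181.19064710867133
210 8 [284.94 239.83] 66.6 135.5 181.19067419611713
230 6 [284.94 239.92] 60.2 135.7 181.19099215664733
230 7 [284.94 239.84] 60.9 135.5 181.19257196618528
230 8 [284.94 239.86] 60.7 135.5 181.19216922349992
[[ 35  33  28  35  35  45  82 116 100  60  61  61]
 [ 33  33  29  31  32  34  46  67  64  60  64  63]
 [ 26  27  31  31  51  65  62  63  64  63  54  27]
 [ 65  57  56  57  57  59  60  65  64  65  54 212]
 [ 64  52  60  56  99 132 115  61  65  62  58 214]
 [ 68  57  55  57 176 238 176  64  62  62  53 217]
 [ 57  53  58  52 223 254 229  61  63  63  54 109]
 [ 50  58  58 177 253 255 253 116  65  66  55  76]
 [ 51  59  93 234 255 255 254 225  61  61  56  77]
 [ 52  55 137 247 255 255 255 245 119  62  54  45]
 [ 52  54 177 253 255 255 255 254 176  64  58  47]
 [ 54 126 244 255 255 255 255 255 251  68  59  42]
 [ 55 223 255 255 255 255 255 255 254 176  57  47]
 [ 53 224 255 255 255 255 255 255 254 179  58  46]
 [128 245 255 255 255 255 255 255 255 252  66  46]
 [230 255 255 255 255 255 255 255 255 255 224  41]
 [135 210 213 211 211 209 212 212 211 213 177  38]
 [ 58  54  48  50  51  49  52  51  49  49  49  47]
 [ 62  64  58  60  62  63  61  64  59  59  64  59]
 [ 61  89 122 109  65  62  63  57  60  61  60  91]]
```

Emit:
step_arm(rows=[0, -41, 0, 0, 0, 0, 1, 0, -41, 0, 0, 0, 0, 1, 0, -41, 0, 0, 0, 0, 1, 0, -41, 0, 0, 0, 0, 1, 0, -41, 0, 0, 0, 0, 1])

```text
clock: 6.22
position: [575.8, -124.6, 179.6]
eef_rot: [0.994, -0.113, 0.0, -0.0]
wrist_force: [0.2, 0.0, -0.8]
width: 0.4
gripper_force: 0.0
```

Emit:
step_arm(rows=[0, -35, 40, 0, 0, 0, 1, 0, 0, 40, 0, 0, 0, 1, 0, 0, 30, 0, 0, 0, 1, -2, 0, 0, 0, 0, 0, 1, 0, 0, 0, 0, 0, 0, 1])

```text
clock: 6.63
position: [577.7, -98.9, 76.2]
eef_rot: [0.994, -0.113, -0.003, -0.0]
wrist_force: [0.2, -0.9, -0.1]
width: 0.3
gripper_force: 0.0
```

```bash
python3 - <<'E'
from h import *
P=[]
for _ in range(5): grab('top');P.append([*robot.observe()['position'],yaw()])
P=np.mean(P,0);u=np.radians(P[3]);print(P.round(2)); r=P[:2]-C;print('x,y tool coords of turret rel',r@[np.cos(u),np.sin(u)],r@[np.sin(u),-np.cos(u)])
E
```

```text
[ 581.33 -101.12   80.29  -13.06]
x,y tool coords of turret rel 19.44656173725973 89.44119702783367
```

Emit:
step_arm(rows=[-4, 0, 0, 0, 0, 0, 1, -3.5, 0.2, 0, 0, 0, 1.1, 1, -1.9, 0.2, 0, 0, 0, 1.1, 1, -1.8, 0.2, 0, 0, 0, 1.1, 1, 0, 0, 0, 0, 0, 0, 1])

```text
clock: 7.3
position: [568.9, -99.4, 78.7]
eef_rot: [0.99, -0.144, 0.001, 0.0]
wrist_force: [0.3, -0.5, 1.8]
width: 0.2
gripper_force: 0.6
```

Emit:
step_arm(rows=[0, 0, 0, 0, 0, 0, 1, 8, 0, 0, 0, 0, 0, 1, 0, 0, -30, 0, 0, 0, 1, 0, 0, -40, 0, 0, 0, 1, 0, 35, -40, 0, 0, 0, 1])

```text
clock: 7.72
position: [569.5, -124.9, 180.2]
eef_rot: [0.99, -0.141, -0.001, -0.001]
wrist_force: [1.9, -0.2, 0.8]
width: 0.3
gripper_force: 0.0
```

Emit:
step_arm(rows=[0, 41, 0, 0, 0, 0, 1, 0, 41, 0, 0, 0, 0, 1, 0, 41, 0, 0, 0, 0, 1, 0, 41, 0, 0, 0, 0, 1, 0, 41, 0, 0, 0, 0, 1])

```text
clock: 8.13
position: [510.0, -326.0, 179.1]
eef_rot: [0.99, -0.142, -0.0, -0.0]
wrist_force: [1.1, -0.3, 0.5]
width: 0.4
gripper_force: 0.0
```

```bash
python3 - <<'E'
from m import *
print(robot.observe()['clock'])
g=atz(grab('top'),[(0,0)],0)
d=grab('top','t3.png')
pts=[[C[0]+48*np.cos(np.radians(181.3+72*k)),C[1]+48*np.sin(np.radians(181.3+72*k)),70] for k in(0,1,3)]
measure(proj(d,pts),np.array([284.94,239.8]))
im=cv2.imread('pics/t3.png');cv2.imwrite('pics/c3.png',cv2.resize(im[150:250,240:340],None,fx=6,fy=6,interpolation=cv2.INTER_CUBIC))
E
```

```text
8.1333
C,sqang,res,arrowC,area,r,arrowang [ 5.8223e+02 -9.4000e+00  1.8125e+02  5.0000e-01  4.4700e+02 -1.2180e+01
  7.9640e+01  1.3526e+02  1.8118e+02] areas [np.float64(87.0), np.float64(75.6), np.float64(12.0)] with C0 [180.83 181.09]
```

View pics/c3.png

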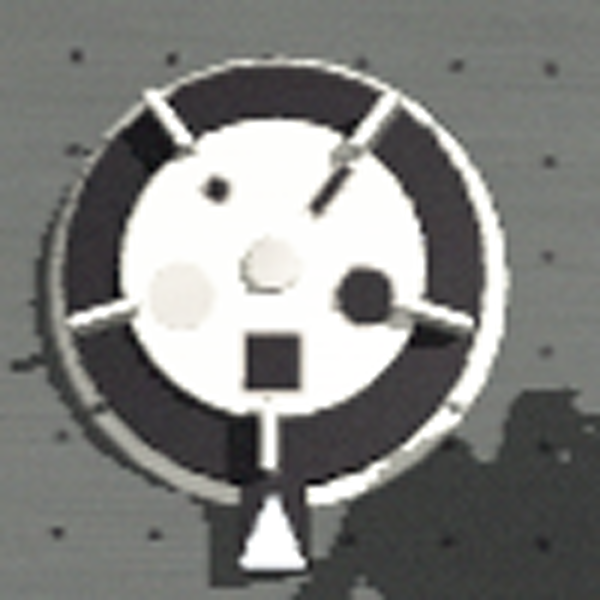

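Square (273,361) lies in line with the arrow tip (273,492), within 0.1°. Now the shutter.

```bash
python3 - <<'E'
from h import *
d=grab('top');B=np.array([536.,-278]);a=np.radians(-10.6);u=np.array([np.cos(a),np.sin(a)]);n=np.array([-u[1],u[0]])
# check tab top by depth map near expected spot
uv=[(x,y) for y in range(205,232) for x in range(362,384)];P=bydepth(d,uv);m=P[:,2]>85
q=P[m][:,:2]-B;print('tab pts',m.sum(),P[m].mean(0).round(1),'x',(q@u).round(0),'y mean',(q@n).mean())
f=lambda s,z:(*(B+s*u),z,-10.6)
o=robot.observe();p0=np.array([*o['position'],yaw()]);t=np.array(f(-52,180));print(p0)
plan([tuple(p0+(t-p0)*k/2) for k in(1,2)]+[f(-52,145),f(-52,110),f(-52,78)]+[f(s,77) for s in(-45,-35,-25,-15,-5,0,3)])
E
```

```text
tab pts 261 [ 500.7 -241.5  340.1] x [ -14.  -14.  -14.  -13.  -12.  -11.  -11.  -10.  -10.   -9.   -9.   -9.
   -8. -183.  -17.  -16.  -16.  -15.  -15.  -14.  -14.  -13.  -13.  -13.
  -11.  -12.  -10.  -19.  -19.  -18.  -18.  -17.  -17.  -17.  -16.  -15.
  -15.  -15.  -14.  -21.  -22.  -22.  -21.  -21.  -20.  -19.  -19.  -18.
  -17.  -17.  -16.  -16.  -25.  -24.  -23.  -23.  -23.  -22.  -22.  -21.
  -21.  -20.  -20.  -19.  -18.  -28.  -27.  -27.  -26.  -25.  -24.  -25.
  -24.  -23.  -23.  -22.  -22.  -21.  -30.  -30.  -29.  -29.  -29.  -27.
  -28.  -27.  -26.  -26.  -25.  -25.  -24.  -24.  -33.  -32.  -32.  -31.
  -31.  -30.  -29.  -29.  -28.  -29.  -28.  -27.  -26.  -26.  -26.  -36.
  -35.  -35.  -34.  -33.  -33.  -33.  -32.  -31.  -31.  -31.  -29.  -29.
  -29.  -28.  -27.  -27.  -38.  -38.  -37.  -36.  -36.  -35.  -34.  -34.
  -34.  -33.  -33.  -32.  -32.  -31.  -31.  -30.  -30.  -39.  -40.  -40.
  -39.  -38.  -38.  -37.  -37.  -36.  -35.  -35.  -35.  -31.  -30.  -32.
  -32.  -32.  -41.  -41.  -41.  -41.  -40.  -39.  -39.  -39.  -38.  -38.
  -33.  -34.  -33.  -32.  -32.  -31.  -41
[... 352 characters left out ...]
5.  -94.  -94.  -93.  -97.  -97.  -97.  -97.
  -96.  -96.  -96.  -95.  -99. -100.  -99.  -99.  -98.  -98.  -98.  -97.
 -102. -101. -101. -101. -102. -102. -102. -100.  -99.] y mean 29.43452125608235
[ 510.87182692 -323.49250162  178.83797811  -16.3885857 ]
[-20.2, -22.7, -0.5, -0.1, 0.1, -2.9, 1, -19.1, -23.8, -0.6, 0.0, -0.0, -2.9, 1, -0.0, -0.0, 35.0, 0.0, -0.0, 0.0, 1, -0.0, -0.0, 35.0, 0.0, -0.0, 0.0, 1, -0.0, -0.1, 32.0, 0.0, -0.0, 0.0, 1]
[7.0, 0.0, 1.0, 0.0, -0.0, 0.0, 1, 10.0, 0.0, -0.0, 0.0, -0.0, 0.0, 1, 10.0, 0.0, -0.0, 0.0, -0.0, 0.0, 1, 10.0, 0.0, -0.0, 0.0, -0.0, 0.0, 1, 10.0, 0.1, -0.0, 0.0, -0.0, 0.0, 1]
[5.0, -0.0, -0.0, 0.0, -0.0, 0.0, 1, 3.0, -0.0, -0.0, 0.0, -0.0, 0.0, 1]
```

Emit:
step_arm(rows=[-20.2, -22.7, 0, 0, 0, -2.9, 1, -19.1, -23.8, 0, 0, 0, -2.9, 1, 0, 0, 35, 0, 0, 0, 1, 0, 0, 35, 0, 0, 0, 1, 0, 0, 32, 0, 0, 0, 1])

```text
clock: 8.85
position: [485.7, -267.1, 77.1]
eef_rot: [0.996, -0.091, 0.001, 0.0]
wrist_force: [-0.3, -0.7, -0.6]
width: 0.4
gripper_force: 0.0
```

Emit:
step_arm(rows=[7, 0, 1, 0, 0, 0, 1, 10, 0, 0, 0, 0, 0, 1, 10, 0, 0, 0, 0, 0, 1, 10, 0, 0, 0, 0, 0, 1, 10, 0, 0, 0, 0, 0, 1])

```text
clock: 9.27
position: [533.8, -278.6, 78.7]
eef_rot: [0.996, -0.092, 0.001, 0.001]
wrist_force: [-2.2, 1.5, 2.2]
width: 0.2
gripper_force: 0.9
```

```bash
python3 - <<'E'
from h import *
d=grab('wrist','w4.png');B=np.array([536.,-278]);a=np.radians(-10.6);u=np.array([np.cos(a),np.sin(a)])
o=robot.observe();q=np.array(o['position'][:2])-B;print(o['position'],yaw(),q@u,q@[-u[1],u[0]],o['wrist_force'])
E
```

```text
[ 535.72550976 -279.30038792   78.97699881] -10.575449363515535 -0.030598045549177215 -1.3286901036901493 [ 0.40240358  0.21091937 -0.08668627]
```

View pics/w4.png

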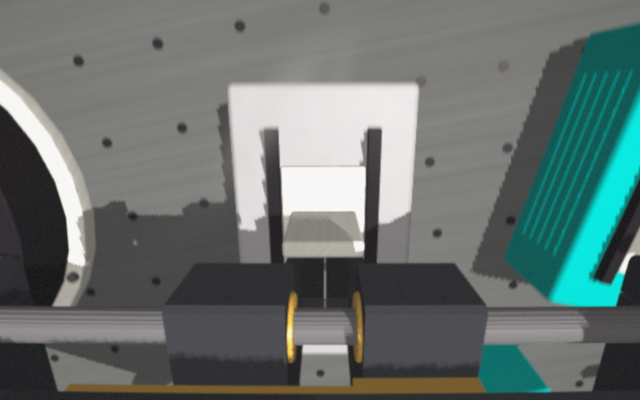

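The fingers push the tab (322,230) squarely; some travel is left. Continuing to the stop in small steps.

Emit:
step_arm(rows=[3, 0, 0, 0, 0, 0, 1, 2, 0, 0, 0, 0, 0, 1, 1, 0, 0, 0, 0, 0, 1])

```text
clock: 9.57
position: [537.5, -279.6, 77.3]
eef_rot: [0.996, -0.092, 0.001, 0.0]
wrist_force: [-1.8, 1.1, 1.0]
width: 0.4
gripper_force: 0.8
```

Emit:
step_arm(rows=[1, 0, 0, 0, 0, 0, 1, 1, 0, 0, 0, 0, 0, 1, 0, 0, 0, 0, 0, 0, 1])

```text
clock: 9.82
position: [538.7, -279.6, 76.6]
eef_rot: [0.996, -0.093, -0.0, 0.0]
wrist_force: [-1.2, -0.5, 2.0]
width: 0.5
gripper_force: 0.6
```

Emit:
step_arm(rows=[1, 0, 0, 0, 0, 0, 1, 1, 0, 0, 0, 0, 0, 1])

```text
clock: 9.98
position: [538.9, -279.6, 76.4]
eef_rot: [0.996, -0.092, -0.002, -0.0]
wrist_force: [-10.0, 1.4, 8.4]
width: 0.7
gripper_force: 5.0
```

Emit:
step_arm(rows=[1, 0, 0, 0, 0, 0, 1, 0, 0, 0, 0, 0, 0, 1])

```text
clock: 10.15
position: [538.9, -279.6, 76.5]
eef_rot: [0.996, -0.092, -0.003, -0.0]
wrist_force: [-10.7, 0.3, 9.0]
width: 0.5
gripper_force: 5.4
```

Emit:
step_arm(rows=[1, 0, 0, 0, 0, 0, 1, 0, 0, 0, 0, 0, 0, 1])

```text
clock: 10.32
position: [539.0, -279.6, 76.5]
eef_rot: [0.996, -0.092, -0.004, -0.001]
wrist_force: [-13.9, 0.8, 10.9]
width: 0.6
gripper_force: 6.9
```

Emit:
step_arm(rows=[-4, 0, 0, 0, 0, 0, 1, -20, 0, 0, 0, 0, 0, 1, 0, 0, -40, 0, 0, 0, 1, 0, 0, -40, 0, 0, 0, 1, -40, 0, -40, 0, 0, 0, 1])

```text
clock: 10.73
position: [494.2, -271.6, 188.8]
eef_rot: [0.996, -0.092, 0.003, 0.001]
wrist_force: [0.7, -1.5, 1.7]
width: 0.8
gripper_force: 0.0
```

Emit:
step_arm(rows=[-40, 0, 0, 0, 0, 0, 1, 0, 41, 0, 0, 0, 0, 1, 0, 41, 0, 0, 0, 0, 1, 0, 41, 0, 0, 0, 0, 1, 0, 0, 0, 0, 0, 0, 1])

```text
clock: 11.15
position: [427.4, -390.0, 186.8]
eef_rot: [0.996, -0.094, 0.001, 0.003]
wrist_force: [-0.4, 1.2, -0.3]
width: 0.3
gripper_force: 0.0
```

```bash
python3 - <<'E'
from m import *
print(robot.observe()['clock'],robot.observe()['position'])
d=grab('top','t5.png')
pts=[[C[0]+48*np.cos(np.radians(181.3+72*k)),C[1]+48*np.sin(np.radians(181.3+72*k)),70] for k in(0,1,3)]
measure(proj(d,pts),np.array([284.94,239.8]))
im=cv2.imread('pics/t5.png');cv2.imwrite('pics/c5.png',cv2.resize(im[130:290,210:410],None,fx=3.7,fy=3.7,interpolation=cv2.INTER_CUBIC))
B=np.array([536.,-278]);a=np.radians(-10.6);u=np.array([np.cos(a),np.sin(a)])
uv=[(x,y) for y in range(195,225) for x in range(362,386)];P=bydepth(d,uv);m=(P[:,2]>80)&(P[:,2]<110)
q=P[m][:,:2]-B;print('tab',m.sum(),P[m].mean(0) if m.any() else 0,np.median(q@u))
E
```

```text
11.15 [ 427.44185349 -390.02720524  186.82055137]
C,sqang,res,arrowC,area,r,arrowang [ 5.8221e+02 -9.5100e+00  1.8125e+02  5.5000e-01  4.4691e+02 -1.2230e+01
  7.8980e+01  1.3533e+02  1.8115e+02] areas [np.float64(88.1), np.float64(76.4), np.float64(12.4)] with C0 [180.95 181.11]
tab 36 [ 553.15346885 -280.484723     95.28786697] 16.92254925166115
```

View pics/c5.png

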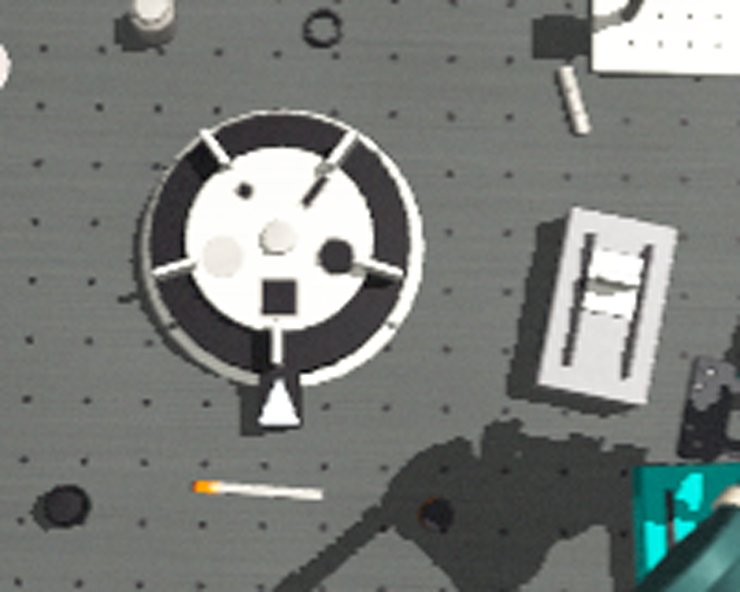

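The square window is at the arrow (278,297 above 279,385). The shutter tab is at about +17 mm, against a nominal +18 mm, with the stop felt. The loose things are undisturbed and the hand is clear.

```bash
python3 -c "
from workcell import robot
print(robot.finish_job())"
```

```text
the job is handed in; nothing more can be done
None
```

The job is handed in: the square window is at the arrow to within about 0.1° as measured from the top camera, the shutter was then pushed open to its stop, the loose things visible in the last view look undisturbed, and the hand is clear, with about 11 s on the robot clock.

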